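Clear the sample lift and raise it three clicks

TASK

Clear the two cork offcuts off the metal stage of the sample lift into the glass waste beaker, leaving the beaker standing where it is and the other bottles undisturbed. Then take the red grip of the lift's ratchet lever, pull it round three clicks from its rest position, feeling each click and never slipping over into a fourth, and finish while still holding the lever there: it springs back if let go.

Things in the scene. Friction and masses are not known exactly. Their poses are not given: they have to be found in the camera images.
- sample_lift: Grey bench lift fixed to the worktop: base plate 215 x 230 mm, top 18 mm high. Origin: on the worktop, 95 mm from the plate's near edge, mid-width; x runs away from the robot at yaw 0, y to the left. The aluminium stage is on its -y half, the lever on its +y half. Apart from the stage and the red grip everything stays below 50 mm.
- stage_centre (a point): Centre of the top face of the flat aluminium stage at rest, 55 mm above the worktop; stage 120 mm (lift x) by 96 mm (lift y). The stage rises 4.4 mm for each click of the lever and sinks back with it. The point stays at the rest height. A shelf overhangs the back of the worktop: front edge at x = 0.578, underside 0.45 m up; keep the wrist in front of it.
- lever_pivot (a point): A fixed point on the upright axis of the lever, 115 mm above the worktop (45 mm in x and 70 mm in y from the lift's origin). The lever swings level about this axis.
- lever_grip: Upright red round grip at the free end of the lever, 20 mm in diameter, 105 mm from the lever's axis. Origin: centre of its lower end, 43 mm above the worktop; full diameter from 55 to 111 mm above the worktop, top at 115 mm. It spins freely on the lever. At rest the lever points to the lift's -x, 0.15 rad towards the stage.
- lift_lever (a joint): Lever angle (rad): 0 at rest on its stop, growing clockwise from above, carrying the red grip to the lift's +y, away from the stage; end stop 1.10. Click seats every 0.22 (23 mm of grip travel), crests half way between. Pulling the grip takes about 5 to 6 N short of each seat, jumping to 8 to 9 N on leaving it: that is the click. Let go, the spring returns it to 0.
- cork_a: Brown cork offcut, 30 mm (its x) by 22 mm (its y), 18 mm high with a slightly slanting crown to 28 mm. Origin: centre of its underside. Starts on the stage, on its robot side. 15 g. Gripping across its y is easiest.
- cork_b: Brown cork offcut, 24 by 24 mm, 22 mm high with a crown to 29 mm. Origin: centre of its underside. Starts on the stage, on its far side. 15 g.
- waste_beaker: Empty clear beaker of 88 x 92 mm, 118 mm high, opening about 75 mm wide, standing loose on the worktop to the right of the lift. Origin: centre of its underside.
- white_bottle: White 78 mm bottle, 33 mm wide, standing near the front edge. Origin: centre of its underside. Leave it.
- black_bottle: Black 96 mm dropper bottle, 33 mm wide, standing to the right of the beaker. Origin: centre of its underside. Leave it.
- blue_cap_bottle: White bottle with a blue cap, 57 mm wide, 102 mm high, standing to the right. Origin: centre of its underside. Leave it.

How it is judged:
By the outcome, as a careful person would: the job done as asked, in the order asked, and still so for the second after the job is handed in, while the arm keeps its last pose, push and grip.
It also fails if it takes over 54 s, if anything falls off the work surface, if the arm or the gripper's body presses on something with over 40 N, if the wrist force passes 120 N, or if a joint passes its speed limit or range.

ROBOT

A 7-joint arm with a two-finger parallel gripper is mounted at the origin on a cart in front of the work surface, level with it; the furniture and walls round the work are solid. World frame = base frame: x ahead of the robot, y to its left, z up, the work surface at z = 0. Lengths are in m, angles in rad, forces in N, time in s.
With the tool pointing down it reaches from about 0.425 to 1.025 m from the base axis. Payload 3.6 kg.
Tool frame: the origin (TCP) lies on the centre line of the jaws, within the pads' length; the fingertips stand 14 mm ahead of it and the grasp point (between the pads) lies 5 mm behind it; z points along the fingers, y is the line along which they close (so a half turn about z gives the same grasp; the last joint's range is limited). The gripper opens to 85 mm and grips with 20 to 120 N. Pads are 22 mm wide; open, the fingers measure 114 mm over their backs; the gripper's body (76 mm by 85 mm) begins 54 mm behind the grasp point. The pads swing forward as they close: fully open they stand 13 mm farther back than shut.
Start: joints at [-1.347, 0.591, 0.048, 1.609, -0.033, 0.943, -0.034], TCP at [0.227, 0.689, 0.245] pointing down, gripper open.
Joint ranges: [-2.69, 2.69], [-0.47, 2.24], [-1.27, 1.36], [0.19, 2.51], [-1.53, 4.68], [0.08, 2.07], [-3.09, 3.09]. Speed limits (rad/s): [2.57, 2.57, 3.14, 3.14, 3.14, 3.14, 3.14].

INTERFACE

Orientations are given as a unit quaternion [w, x, y, z].
In Python, from cell import status, capture, get_calibration, workorder gives the robot as it stands.
- The arm moves only by the tool drive_tool, never from a script. Its argument "increments" is a list of rows, each a list of 2 entries, a list of its own where there are three numbers: the shift along the tool's x, y, z in cm, then the turn about the tool's z in rad. A call has 1 to 20 rows; each row is the pose to reach, as a shift and turn from the pose commanded when the call began, along the tool's axes at that moment; what a row does not reach only later rows make up. A row lasts 1/10 s, in which the tool goes at most 50 mm and 8.59 degrees, less where a joint would pass 70% of its speed; a pose out of reach is approached as far as the arm can. A call with a gripper value outside its range is refused whole. "fingers" is the opening in per cent of the stroke, from 0 (shut) to 100 (fully open), set as the call begins (left out, the last holds). The fingers move at their own pace and stop on an object; the grip force is fixed at half the most. Time passes only in rows, so rows that repeat a pose let the fingers close. It gives the time, the measured TCP pose, the force, the opening and the grip force at its end, in the units of the state.
- status.get_state(): the state, without advancing time (a new reading comes with each control period).
- capture(name): name is "side" or "top"; returns the picture (480x640x3 uint8, red, green, blue); there is no depth.
- get_calibration(name): a dict with "fovy" (degrees; the focal length in pixels is half the picture's height over the tangent of half this angle, whatever the lens; pixels are square), "cx", "cy" (the principal point, pixels), "k1" (the pictures are not rectified: a ray, as slopes to the right and down, at radius r is drawn at 1 + k1 r^2 times it, then the intrinsics apply), "R" (3x3) and "t" (3): a world point X has camera coordinates R X + t. Camera axes: x right, y down, z forward; pixel columns grow to the right and rows downward; lengths in m; the calibration is good to about 2 mm. A picture is of the moment at which its call begins. get_calibration takes no time and is no camera call.
- workorder.job_done(): hands the job in; it is judged then, once.
The state is a dict: "time": time; "joint_positions": joint angles; "joint_velocities": joint speeds; "effort": joint torques, N m; "ee_pos": TCP position; "orientation": TCP orientation; "wrist_force": force on the tool from outside, world axes, zero at the start; "wrist_torque": the same for the moment, N m; "opening": opening from 0.0 (shut) to 1.0 (fully open); "grip_force": force on a finger pad.
Only numpy, scipy, OpenCV 4.12 (cv2) and the standard library are available. Lean on these libraries where they do the work, as an engineer would, in place of code of your own. Each camera call takes 0.05 s, during which the arm holds its last target. There are 200 camera calls.

## Working session

There is one attempt and no reset: what is moved stays moved. The work goes in short steps, Python scripts to look and compute and a tool call to move; the robot and the scene stay as the last step left them, time stands still between calls to the robot, and variables do not carry over. Pictures are saved under pics/ and viewed, at most 10 in all, crops included, and the job is handed in when it is done.

Besides the shell and the picture viewer there is one more tool, called after "Call:" by a JSON object that holds its "api" and its "payload". drive_tool: Moves the arm, as the interface text tells. Its arguments: {"type":"object","properties":{"increments":{"type":"array"},"fingers":{"type":"number"}},"required":["increments"]}

```bash
mkdir -p pics
cat > h.py <<'E'
import numpy as np, cv2
from cell import status, capture, get_calibration, workorder
def K(n):
    c=get_calibration(n); f=240/np.tan(np.radians(c["fovy"])/2); return c,f
def proj(n,X):
    c,f=K(n); p=np.array(c["R"])@np.array(X,float)+np.array(c["t"]); a=p[:2]/p[2]; a=a*(1+c["k1"]*(a@a)); return a*f+[c["cx"],c["cy"]]
def ray(n,u,v):
    c,f=K(n); d=(np.array([u,v])-[c["cx"],c["cy"]])/f; a=d.copy()
    for _ in range(20): a=d/(1+c["k1"]*(a@a))
    R=np.array(c["R"]); return -R.T@np.array(c["t"]), R.T@np.array([a[0],a[1],1])
def onz(n,u,v,z):
    o,d=ray(n,u,v); return o+d*(z-o[2])/d[2]
def two(u1,v1,u2,v2,a="top",b="side"):
    o,d=ray(a,u1,v1); p,e=ray(b,u2,v2); s=np.linalg.lstsq(np.c_[d,-e],p-o,rcond=None)[0]
    A=o+d*s[0];B=p+e*s[1]; return (A+B)/2,np.linalg.norm(A-B)
def snap(n,name):
    im=capture(n); cv2.imwrite(f"pics/{name}.png",im[:,:,::-1]); return im
E
python3 - <<'E'
from h import *
np.set_printoptions(precision=3,suppress=True)
for n in("top","side"):
    snap(n,n+"0"); c,f=K(n); print(n,f,c["cx"],c["cy"],c["k1"],ray(n,320,240))
s=status.get_state(); print(s)
E
```

```text
top 505.40170730046464 313.68415992096214 246.62894118551645 -0.07745192260434695 (array([ 0.356, -0.283,  1.055]), array([ 0.144, -0.009, -0.99 ]))
side 549.7315574744699 327.50271863729057 244.32947045604135 -0.06989018272194893 (array([ 0.043, -1.036,  0.601]), array([ 0.414,  0.764, -0.494]))
{'time': 0.1, 'joint_positions': array([-1.347,  0.592,  0.048,  1.61 , -0.033,  0.943, -0.034]), 'joint_velocities': array([-0.   , -0.003,  0.001, -0.004,  0.001,  0.002,  0.   ]), 'effort': array([  0.005, -54.999,   1.553, -19.882,   0.01 ,   0.004,  -0.   ]), 'ee_pos': array([0.226, 0.688, 0.244]), 'orientation': array([-0.   ,  0.158,  0.987, -0.001]), 'wrist_force': array([-0.203, -0.321, -0.178]), 'wrist_torque': array([-0.015,  0.036,  0.022]), 'grip_force': 0.0, 'opening': 1.00226178246022}
```

View pics/top0.png

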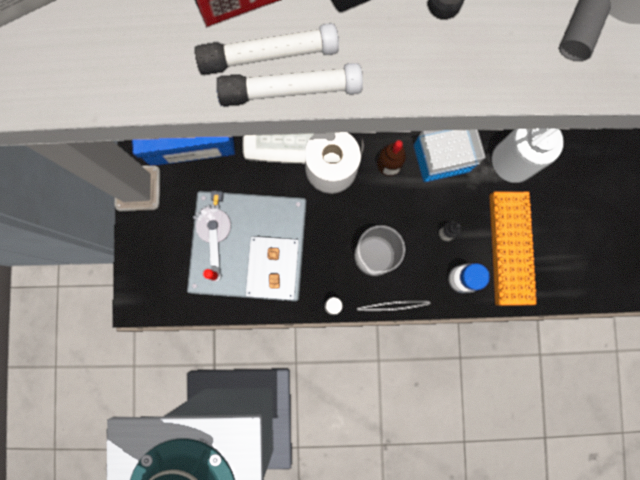

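View pics/side0.png

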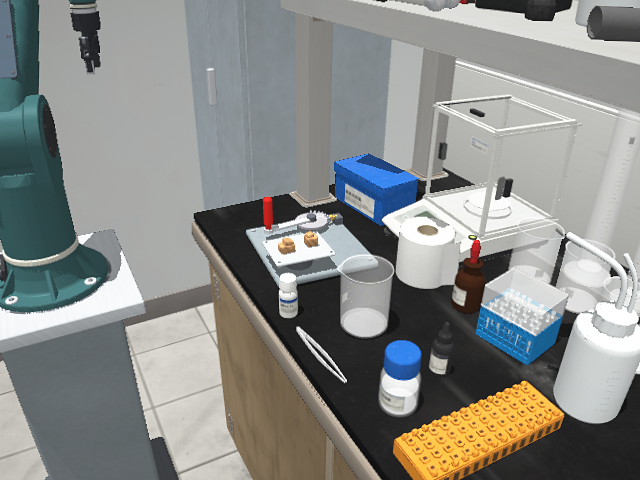

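The top view shows the lift with corks at about (273,254) and (274,281), the red grip at (210,273), and the beaker around (380,250). In the side view the grip is at (268,212), the corks at (287,245) and (312,239), and the beaker rim at (366,270). Next I'll measure them by masks.

Run:
```python
from h import *
np.set_printoptions(precision=3,suppress=True)
im=cv2.imread("pics/top0.png"); hsv=cv2.cvtColor(im,cv2.COLOR_BGR2HSV)
def blobs(m,roi,amin=15):
    x0,x1,y0,y1=roi; z=np.zeros_like(m); z[y0:y1,x0:x1]=m[y0:y1,x0:x1]
    return [(cv2.minAreaRect(c),cv2.contourArea(c)) for c in cv2.findContours(z,0,1)[0] if cv2.contourArea(c)>amin]
cork=cv2.inRange(hsv,(5,70,60),(22,255,255))
for r,a in blobs(cork,(245,305,235,300)):
    print("cork",r,a,onz("top",*r[0],.055+.02)); b=cv2.boxPoints(r); print([onz("top",*p,.075)[:2] for p in b])
red=cv2.inRange(hsv,(0,150,80),(6,255,255))|cv2.inRange(hsv,(174,150,80),(180,255,255))
for r,a in blobs(red,(190,230,255,290)): print("red",r,a,onz("top",*r[0],.1))
# plate
g=cv2.inRange(im,(90,90,90),(255,255,255))
st=cv2.inRange(im,(215,215,215),(255,255,255))
for nm,m,roi,z in(("plate",g,(180,320,185,305),.018),("stage",st,(240,310,225,305),.055),("white",st,(320,345,290,320),.078)):
    z_=np.zeros_like(m); z_[roi[2]:roi[3],roi[0]:roi[1]]=m[roi[2]:roi[3],roi[0]:roi[1]]
    c=max(cv2.findContours(z_,0,1)[0],key=cv2.contourArea); r=cv2.minAreaRect(c)
    P=np.array([onz("top",*p,z) for p in cv2.boxPoints(r)]); print(nm,P[:,:2].tolist(),P.mean(0),[np.linalg.norm(P[i]-P[i-1]) for i in range(4)])
A=np.vstack([cv2.resize(im[220:310,180:310],None,fx=5,fy=5,interpolation=2)[:, :650]]);B=cv2.resize(im[210:300,340:420],None,fx=5,fy=5)
# beaker rim guess
cv2.imwrite("pics/crop0.png",cv2.resize(im[185:325,180:420],None,fx=3.3,fy=3.3,interpolation=2))
i2=cv2.imread("pics/side0.png");h2=cv2.cvtColor(i2,cv2.COLOR_BGR2HSV)
for r,a in blobs(cv2.inRange(h2,(5,70,60),(22,255,255)),(270,330,220,265)): print("cork side",r,a)
for r,a in blobs(cv2.inRange(h2,(0,150,80),(6,255,255))|cv2.inRange(h2,(174,150,80),(180,255,255)),(255,285,190,240)): print("red side",r,a)
```

```text
cork ((274.0, 280.5), (13.0, 10.0), 90.0) 118.0 [ 0.422 -0.2    0.075]
[array([ 0.435, -0.191]), array([ 0.434, -0.21 ]), array([ 0.409, -0.21 ]), array([ 0.409, -0.19 ])]
cork ((273.0, 253.5), (11.0, 10.0), 90.0) 102.0 [ 0.475 -0.199  0.075]
[array([ 0.486, -0.19 ]), array([ 0.485, -0.209]), array([ 0.463, -0.209]), array([ 0.464, -0.189])]
red ((209.9500274658203, 274.1499938964844), (13.28156566619873, 8.538147926330566), 18.434947967529297) 85.5 [ 0.435 -0.081  0.1  ]
plate [[0.4045601341083118, -0.014574757820158213], [0.6226090056020086, -0.030729309150159034], [0.5962362068557996, -0.26561142764522927], [0.3807430408534447, -0.24339435394217407]] [ 0.501 -0.139  0.018] [np.float64(0.23005577910705372), np.float64(0.21864647238944498), np.float64(0.2363580633328177), np.float64(0.216635414827875)]
stage [[0.3949256387823673, -0.14120807124188658], [0.5134676758320398, -0.15158659182595113], [0.5032417235768465, -0.24791663729473729], [0.38518687293266474, -0.23617589950995257]] [ 0.449 -0.194  0.055] [np.float64(0.09546586806931683), np.float64(0.1189954967105889), np.float64(0.09687129481711236), np.float64(0.11863723144254139)]
white [[0.3708474605199168, -0.2948932430442888], [0.389478344647432, -0.31470588861989446], [0.3697795001779574, -0.333313179716737], [0.3512338582181645, -0.31350449594904595]] [ 0.37  -0.314  0.078] [np.float64(0.027038345547317304), np.float64(0.027196521249554375), np.float64(0.027097523049075627), np.float64(0.027135305200222445)]
cork side ((286.0, 245.5), (15.0, 16.0), 90.0) 187.0
cork side ((310.5, 238.5), (15.0, 13.0), 90.0) 155.5
red side ((267.5, 213.0), (32.0, 9.0), 90.0) 253.0
```

View pics/crop0.png

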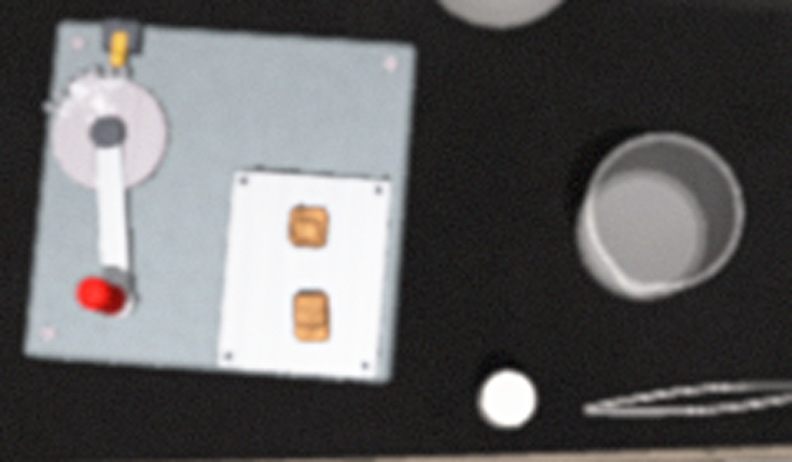

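```bash
cat >> h.py <<'E'
from scipy.spatial.transform import Rotation as Ro
def to(*pts, ydir=None):
    """tool shifts (cm) from the present pose to world points; turn to bring tool y on ydir"""
    s=status.get_state(); R=Ro.from_quat(np.roll(s["orientation"],-1)).as_matrix(); p=np.array(s["ee_pos"])
    print("t",s["time"],"p",p.round(4),"F",np.round(s["wrist_force"],1),"op",round(s["opening"],3))
    for q in pts: print(q,(R.T@(np.array(q)-p)*100).round(2))
    if ydir is not None:
        l=R.T@np.array([*ydir,0.]); a=np.arctan2(-l[0],l[1]); print("turn",round((a+np.pi/2)%np.pi-np.pi/2,3))
E
python3 - <<'E'
from h import *
print(two(381.5,249,366.5,269)); print(two(274,280.5,286,245.5),two(273,253.5,310.5,238.5))
to((.36,.30,.245),(.45,0,.22),(.475,-.199,.16),ydir=(.04,1))
E
```

```text
(array([ 0.47211097, -0.40597491,  0.1163658 ]), np.float64(0.0005219712134483371))
(array([ 0.42215372, -0.19957436,  0.06693529]), np.float64(0.00022566091901617312)) (array([ 0.47544799, -0.19872151,  0.06834933]), np.float64(0.00020823334552521185))
t 0.1 p [0.2263 0.688  0.2443] F [-0.2 -0.3 -0.2] op 1.002
(0.36, 0.3, 0.245) [-2.482e+01 -3.268e+01 -1.000e-02]
(0.45, 0, 0.22) [-42.75 -58.36   2.55]
(0.475, -0.199, 0.16) [-51.34 -76.48   8.58]
turn -0.278
```

Call:
{"api": "drive_tool", "payload": {"increments": [[[-1,-1.5,0],0],[[-3,-4,0],-0.03],[[-5.5,-7.2,0],-0.06],[[-8,-10.5,0],-0.1],[[-10.5,-13.8,0],-0.14],[[-13,-17.1,0],-0.18],[[-15.5,-20.4,0],-0.22],[[-18,-23.7,0],-0.25],[[-20.5,-27,0],-0.28],[[-23,-30.2,0],-0.28],[[-25,-33,0],-0.28],[[-27.3,-36.2,0.3],-0.28],[[-29.6,-39.4,0.6],-0.28],[[-31.9,-42.6,1],-0.28],[[-34.2,-45.8,1.3],-0.28],[[-36.5,-49,1.6],-0.28],[[-38.6,-52.2,1.9],-0.28],[[-40.7,-55.4,2.2],-0.28],[[-42.2,-57.6,2.5],-0.28],[[-42.8,-58.4,2.5],-0.28]]}}

```text
time: 2.1
ee_pos: [0.4506, -0.0028, 0.2199]
orientation: [-0.0, 0.021, 1.0, -0.001]
wrist_force: [0.8, -0.3, -0.7]
opening: 1.004
grip_force: 0.0
```

Run:
```python
from h import *
to((.475,-.199,.15),(.475,-.199,.071),ydir=(.04,1))
print(status.get_state()["joint_positions"])
```

```text
t 2.1 p [ 0.4506 -0.0028  0.2199] F [ 0.8 -0.3 -0.7] op 1.004
(0.475, -0.199, 0.15) [ -3.28 -19.49   7.01]
(0.475, -0.199, 0.071) [ -3.29 -19.48  14.91]
turn -0.003
[-0.20146139  0.2908452   0.13054485  2.23471004 -0.06249442  0.62016317
  1.50252728]
```

Call:
{"api": "drive_tool", "payload": {"increments": [[[-0.4,-2,0.5],0],[[-1,-5.5,2],0],[[-1.6,-9.5,3.5],0],[[-2.3,-13.5,5],0],[[-2.9,-17,6.5],0],[[-3.3,-19.2,7.5],0],[[-3.3,-19.5,9],0],[[-3.3,-19.5,10.5],0],[[-3.3,-19.5,11],0],[[-3.3,-19.5,11],0],[[-3.3,-19.5,11],0]], "fingers": 65}}

```text
time: 3.2
ee_pos: [0.4767, -0.1951, 0.1107]
orientation: [0.0, 0.018, 1.0, 0.0]
wrist_force: [-0.4, -0.5, -0.6]
opening: 0.652
grip_force: 0.0
```

Run:
```python
from h import *
a=snap("top","t1")[200:310,200:340]; b=snap("side","s1")[170:280,230:370]
cv2.imwrite("pics/c1.png",cv2.resize(np.hstack([a,b]),None,fx=2.8,fy=2.8,interpolation=2)[:,:,::-1])
to((.475,-.199,.071),ydir=(.04,1)); print(proj("side",(.475,-.199,.096)),proj("side",(.475,-.199,.069)))
```

```text
t 3.3 p [ 0.4769 -0.1955  0.111 ] F [0.5 0.2 0.4] op 0.649
(0.475, -0.199, 0.071) [ 0.18 -0.35  4.  ]
turn 0.003
[310.35012625 226.22543641] [310.3104393  238.32915947]
```

View pics/c1.png

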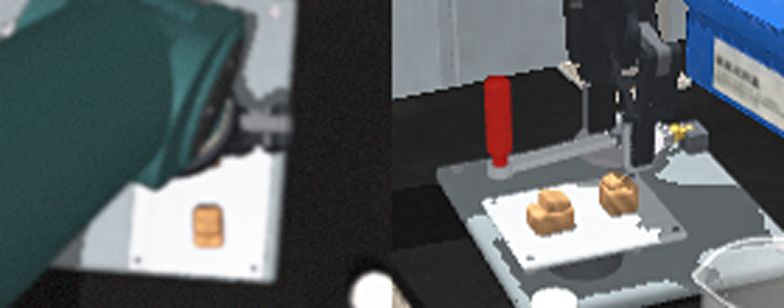

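Call:
{"api": "drive_tool", "payload": {"increments": [[[0.1,-0.2,0.8],0],[[0.2,-0.35,2],0],[[0.2,-0.35,3.2],0],[[0.2,-0.35,3.9],0],[[0.2,-0.35,3.9],0],[[0.2,-0.35,3.9],0]]}}

```text
time: 3.9
ee_pos: [0.4739, -0.1993, 0.0709]
orientation: [-0.0, 0.019, 1.0, 0.0]
wrist_force: [-0.2, -0.7, 0.7]
opening: 0.647
grip_force: 0.0
```

Call:
{"api": "drive_tool", "payload": {"increments": [[[0,0,0],0],[[0,0,0],0],[[0,0,0],0],[[0,0,0],0],[[0,0,0],0],[[0,0,0],0]], "fingers": 10}}

```text
time: 4.5
ee_pos: [0.4745, -0.1994, 0.0719]
orientation: [0.0, 0.019, 1.0, -0.0]
wrist_force: [-1.3, -0.4, 4.9]
opening: 0.265
grip_force: 59.3
```

Call:
{"api": "drive_tool", "payload": {"increments": [[[0,0,-0.5],0],[[0,0,-2],0],[[0,0,-4.5],0],[[0,-0.5,-7.5],0],[[0,-2,-10],0],[[0,-4.5,-11],0],[[-0.1,-8,-11],0],[[-0.2,-11.5,-11],0],[[-0.3,-15,-11],0],[[-0.4,-18,-11],0],[[-0.5,-20,-11],0],[[-0.5,-20.7,-10.5],0],[[-0.5,-20.7,-9],0],[[-0.5,-20.7,-7.5],0],[[-0.5,-20.7,-6.7],0],[[-0.5,-20.7,-6.7],0],[[-0.5,-20.7,-6.7],0]]}}

```text
time: 6.2
ee_pos: [0.4715, -0.4053, 0.1378]
orientation: [-0.0, 0.018, 1.0, 0.0]
wrist_force: [-0.4, -0.3, 0.7]
opening: 0.267
grip_force: 58.8
```

Run:
```python
from h import *
b=snap("side","s2")[170:350,230:430]
cv2.imwrite("pics/c2.png",cv2.resize(b,None,fx=3,fy=3,interpolation=2)[:,:,::-1])
to((.472,-.406,.138)); print(status.get_state()["grip_force"])
```

```text
t 6.25 p [ 0.4717 -0.4059  0.1384] F [-0.1 -0.2  0.8] op 0.265
(0.472, -0.406, 0.138) [-0.04 -0.01  0.04]
58.77811789512634
```

View pics/c2.png

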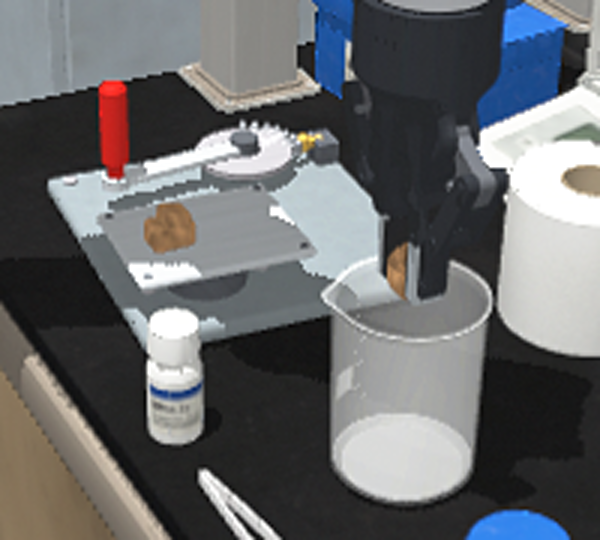

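The crop shows cork B between the fingers, centred over the beaker mouth at about (400,270), with cork A still on the stage at (168,228). I'll release it.

Call:
{"api": "drive_tool", "payload": {"increments": [[[0,0,0],0],[[0,0,0],0],[[0,0,0],0],[[0,0,0],0],[[0,0,-0.5],0],[[0,0,-2],0],[[0,0,-4],0],[[0,0,-4.5],0]], "fingers": 55}}

```text
time: 7.05
ee_pos: [0.4727, -0.4077, 0.1864]
orientation: [0.002, 0.019, 1.0, -0.002]
wrist_force: [0.4, -0.2, 0.1]
opening: 0.55
grip_force: 0.0
```

Run:
```python
from h import *
b=snap("side","s3")
im=cv2.cvtColor(b,cv2.COLOR_RGB2HSV); m=cv2.inRange(im,(5,70,60),(22,255,255))
for n,(x0,x1,y0,y1) in {"stage":(270,330,220,265),"beaker":(335,397,250,340)}.items():
    q=np.argwhere(m[y0:y1,x0:x1]); print(n,len(q),q.mean(0)+[y0,x0] if len(q) else "")
to((.472,-.199,.19),(.422,-.200,.115),(.422,-.2,.071),ydir=(.04,1))
```

```text
stage 213 [245.65258216 286.18779343]
beaker 48 [316.1875 364.5   ]
t 7.1 p [ 0.4726 -0.4076  0.1863] F [ 0.8 -0.4  0.5] op 0.549
(0.472, -0.199, 0.19) [ 0.85 20.84 -0.43]
(0.422, -0.2, 0.115) [ 5.87 20.57  7.04]
(0.422, -0.2, 0.071) [ 5.89 20.58 11.44]
turn 0.002
```

Call:
{"api": "drive_tool", "payload": {"increments": [[[0.3,1.2,0],0],[[1,4,0],0],[[2,7.5,0],0],[[3,11,0],0],[[4.1,14.5,0],0],[[5.1,18,1],0],[[5.7,20,3],0],[[5.9,20.5,5.5],0],[[5.9,20.5,7],0],[[5.9,20.5,7.3],0],[[5.9,20.5,7.3],0],[[5.9,20.5,7.3],0]], "fingers": 65}}

```text
time: 8.3
ee_pos: [0.4202, -0.1994, 0.1107]
orientation: [0.0, 0.019, 1.0, -0.0]
wrist_force: [-0.3, 0.7, -0.1]
opening: 0.649
grip_force: 0.0
```

Run:
```python
from h import *
to((.422,-.2,.071))
```

```text
t 8.3 p [ 0.4202 -0.1994  0.1107] F [-0.3  0.7 -0.1] op 0.649
(0.422, -0.2, 0.071) [-0.18 -0.05  3.97]
```

Call:
{"api": "drive_tool", "payload": {"increments": [[[-0.1,0,0.8],0],[[-0.2,0,2],0],[[-0.2,0,3.2],0],[[-0.2,0,3.9],0],[[-0.2,0,3.9],0],[[-0.2,0,3.9],0]]}}

```text
time: 8.9
ee_pos: [0.4218, -0.1993, 0.0709]
orientation: [-0.0, 0.019, 1.0, 0.0]
wrist_force: [0.1, 0.2, -0.1]
opening: 0.649
grip_force: 0.0
```

Call:
{"api": "drive_tool", "payload": {"increments": [[[0,0,0],0],[[0,0,0],0],[[0,0,0],0],[[0,0,0],0],[[0,0,0],0],[[0,0,0],0]], "fingers": 10}}

```text
time: 9.5
ee_pos: [0.4223, -0.1995, 0.0719]
orientation: [0.0, 0.019, 1.0, -0.0]
wrist_force: [-0.7, 0.7, 6.3]
opening: 0.238
grip_force: 59.3
```

Run:
```python
from h import *
to((.473,-.406,.138),(.473,-.406,.19))
```

```text
t 9.5 p [ 0.4223 -0.1995  0.0719] F [-0.7  0.7  6.3] op 0.238
(0.473, -0.406, 0.138) [ -5.85 -20.45  -6.6 ]
(0.473, -0.406, 0.19) [ -5.86 -20.45 -11.8 ]
```

Call:
{"api": "drive_tool", "payload": {"increments": [[[0,0,-0.5],0],[[0,0,-2],0],[[0,0,-4.5],0],[[-0.2,-0.5,-7.5],0],[[-0.6,-2,-10],0],[[-1.3,-4.5,-11],0],[[-2.3,-8,-11],0],[[-3.3,-11.5,-11],0],[[-4.3,-15,-11],0],[[-5.1,-18,-11],0],[[-5.7,-20,-11],0],[[-5.9,-20.5,-10.5],0],[[-5.9,-20.5,-9],0],[[-5.9,-20.5,-7.5],0],[[-5.9,-20.5,-6.7],0],[[-5.9,-20.5,-6.7],0],[[-5.9,-20.5,-6.7],0]]}}

```text
time: 11.2
ee_pos: [0.4732, -0.4055, 0.1379]
orientation: [-0.0, 0.018, 1.0, 0.0]
wrist_force: [0.0, 0.4, 0.4]
opening: 0.242
grip_force: 58.8
```

Call:
{"api": "drive_tool", "payload": {"increments": [[[0,0,0],0],[[0,0,0],0],[[0,0,0],0],[[0,0,0],0],[[0,0,-0.5],0],[[0,0,-2],0],[[0,0,-4],0],[[0,0,-5],0],[[0,0,-5],0]], "fingers": 55}}

```text
time: 12.1
ee_pos: [0.4745, -0.4075, 0.1908]
orientation: [0.002, 0.019, 1.0, -0.001]
wrist_force: [-0.1, -0.5, -0.1]
opening: 0.548
grip_force: 0.0
```

Run:
```python
from h import *
b=snap("side","s4")
cv2.imwrite("pics/c4.png",cv2.resize(b[170:350,230:430],None,fx=3,fy=3,interpolation=2)[:,:,::-1])
to((.435,-.08,.19))
```

```text
t 12.15 p [ 0.4738 -0.4068  0.1896] F [0.7 0.7 0.1] op 0.551
(0.435, -0.08, 0.19) [ 5.12 32.51 -0.1 ]
```

View pics/c4.png

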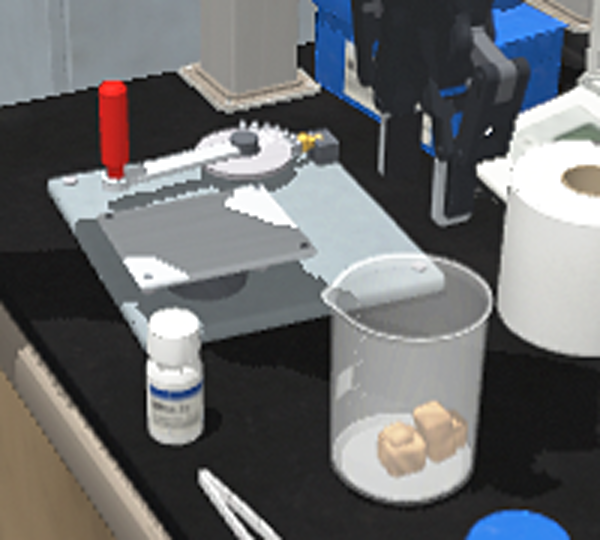

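Both corks are lying in the beaker, at about (400,445) and (437,430) in the crop, and the stage is clear. On to the lever.

Call:
{"api": "drive_tool", "payload": {"increments": [[[0.2,1.2,0],0],[[0.6,4,0],0],[[1.2,7.5,0],0],[[1.8,11.5,0],0],[[2.4,15.5,0],0],[[3,19.5,0],0],[[3.7,23.5,0],0],[[4.3,27.5,0],0],[[4.8,30.5,0],0],[[5.1,32.2,0],0],[[5.1,32.5,0],0],[[5.1,32.5,0],0],[[5.1,32.5,0],0]], "fingers": 75}}

```text
time: 13.45
ee_pos: [0.4346, -0.0807, 0.1882]
orientation: [-0.0, 0.02, 1.0, -0.0]
wrist_force: [0.4, 0.8, -0.0]
opening: 0.748
grip_force: 0.0
```

Run:
```python
from h import *
b=snap("side","s5"); m=cv2.cvtColor(b,cv2.COLOR_RGB2HSV); red=cv2.inRange(m,(0,150,80),(6,255,255))|cv2.inRange(m,(174,150,80),(180,255,255))
q=np.argwhere(red[185:245,255:285])+[185,255]; print(q.min(0),q.max(0),q.mean(0))
for z in (.043,.085,.115): print(z,proj("side",(.435,-.0785,z)),proj("top",(.435,-.0785,z)))
i=cv2.cvtColor(cv2.imread("pics/top0.png"),cv2.COLOR_BGR2HSV); r=cv2.inRange(i,(0,150,80),(6,255,255))|cv2.inRange(i,(174,150,80),(180,255,255))
q=np.argwhere(r[255:290,190:230])+[255,190]; print(q.min(0),q.max(0),q.mean(0))
print(two(209.9,274.1,267.5,213))
to((.435,-.079,.08),(.435,-.079,.19))
```

```text
[197 263] [229 272] [211.77700348 267.51916376]
0.043 [267.62185629 228.30765551] [214.89691163 276.51400335]
0.085 [266.90772349 210.61904862] [210.52543719 274.92845567]
0.115 [266.38727506 197.59109492] [207.16902369 273.71047164]
[269 204] [279 216] [274.12621359 209.86407767]
(array([ 0.43725055, -0.07573111,  0.07766975]), np.float64(1.036942489380867e-05))
t 13.5 p [ 0.4346 -0.0809  0.1882] F [-0.6 -0.3 -0.3] op 0.75
(0.435, -0.079, 0.08) [-0.03  0.2  10.82]
(0.435, -0.079, 0.19) [-0.03  0.19 -0.18]
```

Call:
{"api": "drive_tool", "payload": {"increments": [[[0,0.1,0.8],0],[[-0.1,0.2,2.5],0],[[-0.1,0.25,5],0],[[-0.1,0.25,7.5],0],[[-0.1,0.25,9.5],0],[[-0.1,0.25,10.5],0],[[-0.1,0.25,10.8],0],[[-0.1,0.25,10.8],0],[[-0.1,0.25,10.8],0]]}}

```text
time: 14.4
ee_pos: [0.4362, -0.0775, 0.0809]
orientation: [0.001, 0.019, 1.0, -0.0]
wrist_force: [0.2, 0.5, -0.0]
opening: 0.749
grip_force: 0.0
```

Call:
{"api": "drive_tool", "payload": {"increments": [[[0,0,0],0],[[0,0,0],0],[[0,0,0],0],[[0,0,0],0],[[0,0,0],0],[[0,0,0],0],[[0,0,0],0]], "fingers": 5}}

```text
time: 15.1
ee_pos: [0.436, -0.0784, 0.0809]
orientation: [0.001, 0.02, 1.0, -0.001]
wrist_force: [-0.3, -3.6, 6.4]
opening: 0.216
grip_force: 58.3
```

Run:
```python
from h import *
to((.435,-.079,.08)); s=status.get_state(); print(s["grip_force"])
R=Ro.from_quat(np.roll(s["orientation"],-1)).as_matrix()
P=np.array([.5397,-.072]); v=np.array(s["ee_pos"][:2])-P; print(np.linalg.norm(v),np.arctan2(v[1],v[0]))
```

```text
t 15.1 p [ 0.436  -0.0784  0.0809] F [-0.3 -3.6  6.4] op 0.216
(0.435, -0.079, 0.08) [ 0.09 -0.07  0.09]
58.338418900966644
0.10393909313683185 -3.080209361823254
```

```bash
cat >> h.py <<'E'
P=np.array([.5397,-.072]); G0=np.array([.4350,-.0785])  # pivot, rest grip from plate
def lever(ths=(), p0=(.436,-.0784,.0809)):
    s=status.get_state(); R=Ro.from_quat(np.roll(s["orientation"],-1)).as_matrix(); p=np.array(s["ee_pos"])
    v0=G0-P; off=np.array(p0[:2])-G0
    v=p[:2]-off-P; th=np.arctan2(v0[1],v0[0])-np.arctan2(v[1],v[0]); th=(th+np.pi)%(2*np.pi)-np.pi
    t=np.array([v[1],-v[0]])/np.linalg.norm(v); f=np.array(s["wrist_force"])
    print(f"t {s['time']:.2f} p {p.round(4)} theta {th:.3f} r {np.linalg.norm(v):.4f} Ftan {-f[:2]@t:.1f} Frad {f[:2]@v/np.linalg.norm(v):.1f} Fz {f[2]:.1f} op {s['opening']:.3f} grip {s['grip_force']:.0f}")
    for a in ths:
        c,q=np.cos(a),np.sin(a); w=P+off+np.array([c*v0[0]+q*v0[1],-q*v0[0]+c*v0[1]])
        print(a,(R.T@(np.array([*w,p0[2]])-p)*100).round(2))
E
python3 - <<'E'
from h import *
lever((.04,.08,.12,.16,.2,.22))
E
```

```text
t 15.10 p [ 0.436  -0.0784  0.0809] theta 0.000 r 0.1049 Ftan 3.6 Frad 0.5 Fz 6.4 op 0.216 grip 58
0.04 [ 0.03  0.42 -0.  ]
0.08 [ 0.05  0.84 -0.  ]
0.12 [ 0.05  1.25 -0.  ]
0.16 [ 0.03  1.67 -0.01]
0.2 [-0.    2.09 -0.01]
0.22 [-0.02  2.3  -0.01]
```

Call:
{"api": "drive_tool", "payload": {"increments": [[[0,0.2,0],0],[[0,0.4,0],0],[[0.05,0.6,0],0],[[0.05,0.85,0],0],[[0.05,0.85,0],0]]}}

```text
time: 15.6
ee_pos: [0.4358, -0.0717, 0.0809]
orientation: [0.001, 0.021, 1.0, -0.002]
wrist_force: [-0.3, -7.6, 5.5]
opening: 0.218
grip_force: 58.5
```

Call:
{"api": "drive_tool", "payload": {"increments": [[[0,0.2,0],0],[[0,0.4,0],0],[[0,0.7,0],0],[[0,0.9,0],0],[[0,0.9,0],0]]}}

```text
time: 16.1
ee_pos: [0.4364, -0.062, 0.0809]
orientation: [0.001, 0.02, 1.0, -0.001]
wrist_force: [-0.9, -5.6, 4.6]
opening: 0.218
grip_force: 58.5
```

Run:
```python
from h import *
lever((.2,.22,.24,.26,.28))
```

```text
t 16.10 p [ 0.4364 -0.062   0.0809] theta 0.157 r 0.1048 Ftan 5.7 Frad 0.4 Fz 4.6 op 0.218 grip 59
0.2 [-0.02  0.45 -0.  ]
0.22 [-0.05  0.66 -0.  ]
0.24 [-0.07  0.87 -0.  ]
0.26 [-0.1   1.08 -0.  ]
0.28 [-0.14  1.29 -0.  ]
```

Call:
{"api": "drive_tool", "payload": {"increments": [[[0,0.2,0],0],[[0,0.4,0],0],[[0,0.4,0],0]]}}

```text
time: 16.4
ee_pos: [0.4369, -0.0579, 0.0809]
orientation: [0.001, 0.02, 1.0, -0.001]
wrist_force: [-0.3, -6.1, 4.4]
opening: 0.216
grip_force: 58.5
```

Call:
{"api": "drive_tool", "payload": {"increments": [[[0,0.1,0],0],[[-0.02,0.2,0],0],[[-0.02,0.2,0],0]]}}

```text
time: 16.7
ee_pos: [0.4372, -0.0561, 0.0809]
orientation: [0.001, 0.02, 1.0, -0.001]
wrist_force: [0.7, -6.6, 4.7]
opening: 0.218
grip_force: 58.5
```

Call:
{"api": "drive_tool", "payload": {"increments": [[[-0.02,0.1,0],0],[[-0.03,0.2,0],0],[[-0.03,0.2,0],0]]}}

```text
time: 17.0
ee_pos: [0.4374, -0.0548, 0.0809]
orientation: [0.001, 0.021, 1.0, -0.002]
wrist_force: [-1.4, -8.2, 4.1]
opening: 0.217
grip_force: 58.5
```

Call:
{"api": "drive_tool", "payload": {"increments": [[[-0.02,0.1,0],0],[[-0.03,0.2,0],0],[[-0.03,0.2,0],0]]}}

```text
time: 17.3
ee_pos: [0.4376, -0.0534, 0.0809]
orientation: [0.001, 0.021, 1.0, -0.002]
wrist_force: [-0.1, -8.7, 4.6]
opening: 0.219
grip_force: 58.5
```

Run:
```python
from h import *
lever((.26,.3,.34,.38,.4,.42))
```

```text
t 17.30 p [ 0.4376 -0.0534  0.0809] theta 0.239 r 0.1048 Ftan 8.5 Frad -1.4 Fz 4.6 op 0.219 grip 58
0.26 [-0.02  0.22 -0.  ]
0.3 [-0.09  0.63 -0.  ]
0.34 [-0.18  1.04 -0.  ]
0.38 [-0.29  1.45 -0.01]
0.4 [-0.35  1.65 -0.01]
0.42 [-0.41  1.85 -0.01]
```

First click felt: the pull rose from 6 to 8.6 N at θ≈0.22.

Call:
{"api": "drive_tool", "payload": {"increments": [[[-0.02,0.2,0],0],[[-0.05,0.4,0],0],[[-0.09,0.63,0],0],[[-0.14,0.85,0],0],[[-0.19,1.05,0],0],[[-0.24,1.25,0],0],[[-0.29,1.45,0],0],[[-0.32,1.55,0],0],[[-0.32,1.55,0],0]]}}

```text
time: 18.2
ee_pos: [0.442, -0.0372, 0.0809]
orientation: [0.002, 0.021, 1.0, -0.001]
wrist_force: [0.3, -7.6, 4.3]
opening: 0.217
grip_force: 58.5
```

Run:
```python
from h import *
lever((.4,.42,.44,.46,.48,.5))
```

```text
t 18.20 p [ 0.442  -0.0372  0.0809] theta 0.400 r 0.1047 Ftan 7.1 Frad -2.8 Fz 4.3 op 0.217 grip 59
0.4 [ 0.02  0.   -0.  ]
0.42 [-0.04  0.2  -0.  ]
0.44 [-0.11  0.4  -0.  ]
0.46 [-0.18  0.6  -0.  ]
0.48 [-0.25  0.8  -0.  ]
0.5 [-0.33  0.99 -0.  ]
```

Call:
{"api": "drive_tool", "payload": {"increments": [[[-0.04,0.1,0],0],[[-0.06,0.2,0],0],[[-0.06,0.2,0],0]]}}

```text
time: 18.5
ee_pos: [0.4427, -0.0352, 0.0809]
orientation: [0.002, 0.021, 1.0, -0.001]
wrist_force: [-0.1, -7.9, 4.0]
opening: 0.217
grip_force: 58.5
```

Call:
{"api": "drive_tool", "payload": {"increments": [[[-0.04,0.1,0],0],[[-0.07,0.2,0],0],[[-0.07,0.2,0],0]]}}

```text
time: 18.8
ee_pos: [0.4435, -0.0332, 0.0809]
orientation: [0.002, 0.021, 1.0, -0.001]
wrist_force: [0.2, -7.6, 3.9]
opening: 0.221
grip_force: 58.5
```

Call:
{"api": "drive_tool", "payload": {"increments": [[[-0.04,0.1,0],0],[[-0.07,0.2,0],0],[[-0.07,0.2,0],0]]}}

```text
time: 19.1
ee_pos: [0.4439, -0.0323, 0.0809]
orientation: [0.001, 0.021, 1.0, -0.002]
wrist_force: [-0.8, -9.6, 4.9]
opening: 0.217
grip_force: 58.5
```

Run:
```python
from h import *
lever((.5,.54,.58,.60,.62))
```

```text
t 19.10 p [ 0.4439 -0.0323  0.0809] theta 0.451 r 0.1046 Ftan 9.1 Frad -2.9 Fz 4.9 op 0.217 grip 59
0.5 [-0.16  0.49 -0.01]
0.54 [-0.33  0.88 -0.01]
0.58 [-0.51  1.25 -0.01]
0.6 [-0.61  1.44 -0.01]
0.62 [-0.71  1.62 -0.01]
```

Second click felt: 7.6 to 9.6 N at θ≈0.44.

Call:
{"api": "drive_tool", "payload": {"increments": [[[-0.06,0.2,0],0],[[-0.16,0.49,0],0],[[-0.24,0.7,0],0],[[-0.33,0.88,0],0],[[-0.42,1.07,0],0],[[-0.51,1.25,0],0],[[-0.56,1.34,0],0],[[-0.56,1.34,0],0]]}}

```text
time: 19.9
ee_pos: [0.4506, -0.0188, 0.0809]
orientation: [0.002, 0.021, 1.0, -0.002]
wrist_force: [1.0, -8.9, 3.2]
opening: 0.216
grip_force: 58.6
```

Run:
```python
from h import *
lever((.6,.62,.64,.66,.68,.7))
```

```text
t 19.90 p [ 0.4506 -0.0188  0.0809] theta 0.595 r 0.1046 Ftan 7.1 Frad -5.4 Fz 3.2 op 0.216 grip 59
0.6 [ 0.    0.06 -0.  ]
0.62 [-0.1   0.24 -0.  ]
0.64 [-0.2   0.43 -0.  ]
0.66 [-0.31  0.61 -0.  ]
0.68 [-0.42  0.78 -0.01]
0.7 [-0.54  0.96 -0.01]
```

Call:
{"api": "drive_tool", "payload": {"increments": [[[-0.1,0.12,0],0],[[-0.17,0.24,0],0],[[-0.17,0.24,0],0]]}}

```text
time: 20.2
ee_pos: [0.4521, -0.0164, 0.0809]
orientation: [0.002, 0.021, 1.0, -0.002]
wrist_force: [0.1, -8.7, 3.5]
opening: 0.22
grip_force: 58.6
```

Call:
{"api": "drive_tool", "payload": {"increments": [[[-0.06,0.1,0],0],[[-0.12,0.18,0],0],[[-0.12,0.18,0],0]]}}

```text
time: 20.5
ee_pos: [0.4533, -0.0146, 0.0809]
orientation: [0.002, 0.021, 1.0, -0.002]
wrist_force: [1.0, -8.9, 3.3]
opening: 0.22
grip_force: 58.6
```

Run:
```python
from h import *
lever((.62,.64,.66,.68,.7))
```

```text
t 20.50 p [ 0.4533 -0.0146  0.0809] theta 0.642 r 0.1045 Ftan 6.9 Frad -5.7 Fz 3.3 op 0.220 grip 59
0.62 [ 0.15 -0.18 -0.  ]
0.64 [ 0.04  0.   -0.  ]
0.66 [-0.06  0.18 -0.  ]
0.68 [-0.18  0.36 -0.  ]
0.7 [-0.29  0.53 -0.  ]
```

Call:
{"api": "drive_tool", "payload": {"increments": [[[-0.05,0.07,0],0],[[-0.1,0.14,0],0],[[-0.1,0.14,0],0]]}}

```text
time: 20.8
ee_pos: [0.4542, -0.0133, 0.0809]
orientation: [0.001, 0.021, 1.0, -0.002]
wrist_force: [1.3, -8.1, 3.9]
opening: 0.219
grip_force: 58.6
```

Run:
```python
from h import *
lever()
```

```text
t 20.80 p [ 0.4542 -0.0133  0.0809] theta 0.658 r 0.1045 Ftan 6.0 Frad -5.6 Fz 3.9 op 0.219 grip 59
```

Call:
{"api": "drive_tool", "payload": {"increments": [[[-0.05,0.06,0],0],[[-0.09,0.12,0],0],[[-0.09,0.12,0],0]]}}

```text
time: 21.1
ee_pos: [0.4547, -0.0125, 0.0808]
orientation: [0.001, 0.021, 1.0, -0.002]
wrist_force: [-1.0, -10.5, 4.0]
opening: 0.214
grip_force: 58.6
```

Run:
```python
from h import *
lever()
```

```text
t 21.10 p [ 0.4547 -0.0125  0.0808] theta 0.667 r 0.1045 Ftan 9.2 Frad -5.1 Fz 4.0 op 0.214 grip 59
```

Third click felt: tangential force went from 6.0 to 9.2 N at θ≈0.66. I'll hold here and take a check picture.

Call:
{"api": "drive_tool", "payload": {"increments": [[[0,0,0],0],[[0,0,0],0],[[0,0,0],0],[[0,0,0],0],[[0,0,0],0]]}}

```text
time: 21.6
ee_pos: [0.4547, -0.0125, 0.0808]
orientation: [0.001, 0.021, 1.0, -0.002]
wrist_force: [0.4, -9.1, 3.3]
opening: 0.219
grip_force: 58.6
```

Run:
```python
from h import *
b=snap("side","s6")
cv2.imwrite("pics/c6.png",cv2.resize(b[150:350,220:430],None,fx=2.8,fy=2.8,interpolation=2)[:,:,::-1]); lever()
```

```text
t 21.65 p [ 0.4548 -0.0125  0.0808] theta 0.667 r 0.1045 Ftan 8.6 Frad -4.8 Fz 4.3 op 0.221 grip 59
```

View pics/c6.png

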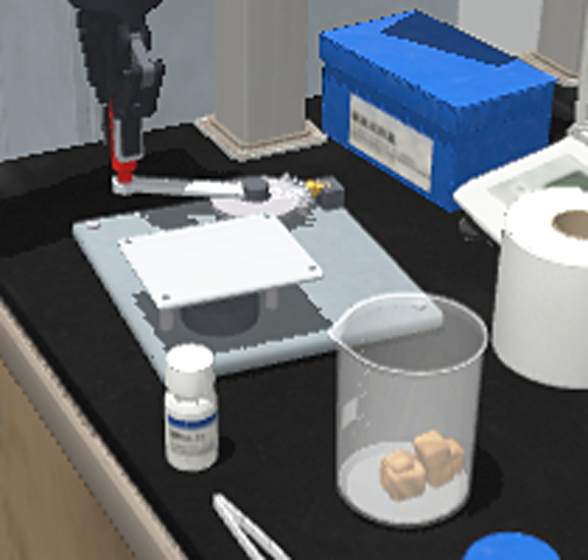

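The red grip is held between the fingers at about (125,150), the lever has swung round, the stage is raised and clear, and both corks are in the standing beaker at about (420,465).

```bash
python3 -c "
from cell import workorder; print(workorder.job_done())"
```

```text
the job is handed in; nothing more can be done
None
```

Both corks are in the waste beaker, which is still standing where it was, and the arm is holding the lever at the third click (about 0.667 rad, all three clicks felt); handed in at about 22 s of the 54 s allowed.

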